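Serve the biscuits and walnuts

TASK

Use the turner to lift every biscuit off the baking sheet and set them all flat on the wooden board, side by side; handle them gently and do not touch them with the gripper's fingers. Then tip all the walnuts out of the cup into the glass bowl, stand the cup upright on the worktop again, and leave the turner back in its rest the way you found it. Do not disturb the other things on the worktop.

Things in the scene. Friction and masses are not known exactly. Their poses are not given: they have to be found in the camera images.
- biscuit0: brown round oat biscuit, 70 mm across, 11 mm thick, 40 g, rough; its underside is rounded up to a rim 5 mm above the surface, so that a thin blade slips under it. Origin: centre of the underside, z up. Two or three biscuits lie on the baking sheet at the start; an absent one is None
- biscuit1: like biscuit0
- biscuit2: like biscuit0
- baking_sheet: fixed dark steel baking sheet, 300 mm (its x) by 250 mm (its y), 3 mm thick; a rim 12 mm high and 4 mm thick along its far (+x) side and both y sides, the near (-x) side is open. Origin: centre of the underside, so the surface for the biscuits is at z = 3 mm
- board: fixed brown wooden serving board, 260 mm (its x) by 240 mm (its y), 15 mm thick, no rim. Origin: centre of the underside
- turner: loose kitchen turner, 160 g. Origin: under the middle of its flat black slippery blade: 100 mm long (x -50 to +50), 72 mm wide, 3 mm thick, 1.2 mm at the front edge (+x). A neck rises from the blade's back to a level dark wooden handle (x -238 to -88 mm), 18 mm wide, 22 mm tall, mid-line 55 mm above the blade's underside. z up. At the start: blade flat on the worktop, handle in the rest
- turner_grip (a point): the place to grip the turner, near its centre of mass: on the handle's mid-line, 115 mm behind the blade's middle and 55 mm above its underside
- turner_tip (a point): middle of the turner blade's front edge, at its underside
- turner_butt (a point): point on the turner handle's mid-line, 205 mm behind the blade's middle; it lies in the notch of the rest when the turner is put away
- rest_notch (a point): centre of the notch of the fixed steel turner rest: the saddle is 44 mm above the worktop between two prongs 30 mm apart that reach to 66 mm; notch centre 55 mm above the worktop; its x points towards where the blade lies, along which the handle lies; the saddle is 14 mm long
- cup: loose white enamel cup without a handle, straight-sided, 90 mm tall, 66 mm across, wall 3 mm, floor 5 mm thick, 120 g. Origin: centre of its underside, z up through its mouth. The walnuts are in it at the start
- bowl: fixed glass bowl, 150 mm across the rim, 50 mm tall. Origin: centre of its underside
- walnut0: brown round walnut, 28 mm across, 12 g. Origin at its centre
- walnut1: like walnut0
- walnut2: like walnut0
- walnut3: like walnut0
- walnut4: like walnut0
- salt_pot: bystander: white ceramic salt pot, 40 mm across, 70 mm tall, beyond the sheet and the board; origin at its underside
- egg_cup: bystander: blue ceramic egg cup, 48 mm across, 45 mm tall; origin at its underside
- spice_jar: bystander: amber glass jar, 44 mm across, 85 mm tall, beyond the sheet and the board; origin at its underside
- timer: bystander: steel kitchen timer, 64 mm across, 30 mm tall; origin at its underside
- spoon: bystander: spoon lying on the worktop; origin at its middle
Mind the look-alikes: they are no part of the job. Leave any blue look-alike of the biscuit2 alone.

How it is judged (in metres and radians):
On the way, in this order (a step that is already met when the one before it is completed fails the run):
1. every biscuit lies flat on the wooden board, clear of the turner (x of biscuit0 in the frame of board between -0.11 and 0.11 m and y of biscuit0 in the frame of board between -0.1 and 0.1 m and z of biscuit0 in the frame of board between 0.012 and 0.0175 m and angle between each of biscuit0, biscuit1, biscuit2's own z axis and vertical below 0.09 rad and x of biscuit1 in the frame of board between -0.11 and 0.11 m and y of biscuit1 in the frame of board between -0.1 and 0.1 m and z of biscuit1 in the frame of board between 0.012 and 0.0175 m and x of biscuit2 in the frame of board between -0.11 and 0.11 m and y of biscuit2 in the frame of board between -0.1 and 0.1 m and z of biscuit2 in the frame of board between 0.012 and 0.0175 m and contact force between each of biscuit0, biscuit1, biscuit2 and turner below 0.05 N), for 0.3 s.
2. every walnut is in the bowl (horizontal distance between each of walnut0, walnut1, walnut2, walnut3, walnut4 and bowl below 0.066 m and height (world z) of each of walnut0, walnut1, walnut2, walnut3, walnut4 below 0.06 m), for 0.3 s.
At the end, for the whole second after the job is handed in: Every biscuit lies flat on the board itself (centre 20 mm or more inside its edges), all walnuts are in the bowl, the cup stands upright on the worktop, and the turner is back: handle in the rest's notch (butt point within 25 mm of it), blade flat on the worktop; nothing moves (all of step 1 and all of step 2 and linear speed of each of biscuit0, biscuit1, biscuit2, cup below 0.02 m/s and angle between each of cup, turner's own z axis and vertical below 0.1 rad and height (world z) of cup between -0.004 and 0.006 m and horizontal distance between turner_butt and rest_notch below 0.025 m and height (world z) of turner below 0.008 m and angle between the x axis of turner and the x axis of rest_notch, either way round below 0.25 rad and x of turner in the frame of rest_notch above 0.15 m); the robot touches nothing.
It fails at once if the gripper's fingers touch a biscuit (contact force between the fingers and biscuit0 above 0.5 N or contact force between the fingers and biscuit1 above 0.5 N or contact force between the fingers and biscuit2 above 0.5 N).
It fails at once if a biscuit is dropped hard or crushed (contact force above 15 N) (contact force between any of biscuit0, biscuit1, biscuit2 and anything else above 15 N).
It fails at once if a bystander is pushed more than 40 mm (distance of any of salt_pot, egg_cup, spice_jar, timer, spoon from where it was at the start of the episode above 0.04 m).
Of biscuit0, biscuit1, biscuit2 only 2 to 3 are there at a start; the rules pass over those that are not, and their reading is None.
At some moment in a run one of biscuit0, biscuit1, biscuit2, cup may be knocked a few centimetres aside while the robot is not near it.
It also fails if it takes over 208 s, if anything falls off the work surface, if the arm or the gripper's body presses on something with over 40 N, if the wrist force passes 120 N, or if a joint passes its speed limit or range.

ROBOT

A 6-joint arm with a two-finger parallel gripper is mounted at the origin on the work surface. World frame = base frame: x ahead of the robot, y to its left, z up, the work surface at z = 0. Lengths are in mm, angles in rad, forces in N, time in s.
With the tool pointing down it reaches from about 275 to 825 mm from the base axis. Payload 5.2 kg.
Tool frame: the origin (TCP) lies at the very end of the fingers, on their centre line; the grasp point (between the pads) lies 19 mm behind it; z points along the fingers, y is the line along which they close (so a half turn about z gives the same grasp; the last joint's range is limited). The gripper opens to 93 mm and grips with 3 to 60 N. Pads are 15 mm wide; open, the fingers measure 128 mm over their backs; the gripper's body (75 mm by 188 mm) begins 65 mm behind the grasp point.
Start: joints at [-1.323, 0.259, 1.535, -0, 1.348, -0.203], TCP at [239.648, -495.049, 218.653] pointing down, gripper open.
Joint ranges: [-3.14, 3.14], [-0.91, 2.08], [0.19, 2.58], [-1.22, 4.36], [0.22, 2.71], [-3.12, 3.12]. Speed limits (rad/s): [2.57, 2.57, 3.14, 3.14, 3.14, 3.14].

INTERFACE

Orientations are given as [roll, pitch, yaw] about the fixed x, y, z axes, in that order (R = Rz(yaw) Ry(pitch) Rx(roll)).
In Python, from bench import robot gives the robot as it stands. The module is installed in compiled form; this text tells all that it offers. Calls block until the motion is done:
- robot.move_ptp(position, orientation): joint-space move of the TCP to a pose.
- robot.move_linear(position, ori=None, speed=150, f_stop=None): straight line of the TCP; ori=None keeps the orientation; speed is the mean speed in mm/s. With f_stop (N) it stops when the force on the tool has changed by that much, and returns True; else False.
- robot.move_j(angles): joint-space move.
- robot.move_gripper(opening): opening from 0.0 (shut) to 1.0 (fully open); the grip force is fixed at half the most; returns when the fingers have stopped.
- robot.sleep(seconds).
- robot.inverse_kinematics(position, orientation): joint angles nearest the present ones, or None.
- robot.get_image(name): name is "scene" or "top" or "wrist"; returns a dict with "img" (480x640x3 uint8, blue, green, red), "fovy" (degrees; the focal length in pixels is half the picture's height over the tangent of half this angle, whatever the lens; pixels are square), "cx", "cy" (the principal point, pixels), "k1" (the pictures are not rectified: a ray, as slopes to the right and down, at radius r is drawn at 1 + k1 r^2 times it, then the intrinsics apply), "eye" and "orientation" of the camera in the world. Camera axes: x right, y down, z forward; pixel columns grow to the right and rows downward; lengths in mm; the calibration is good to about 2 mm. A picture is of the moment at which its call begins. There is no depth.
A pose or a line that the arm cannot do raises robot.MotionError and nothing moves.
- robot.hand_in(): hands the job in; it is judged then, once.
Readings, each from a call of its own:
- robot.current_t(): time.
- robot.current_qpos(): joint angles.
- robot.current_joint_vel(): joint speeds.
- robot.current_joint_efforts(): joint torques, N m.
- robot.current_tcp_pos(): TCP position.
- robot.current_eef_rot(): TCP orientation.
- robot.current_contact_force(): force on the tool from outside, world axes, zero at the start.
- robot.current_ft_torque(): the same for the moment, N m.
- robot.current_gripper_width(): opening from 0.0 (shut) to 1.0 (fully open).
- robot.current_finger_force(): force on a finger pad.
Only numpy, scipy, OpenCV 4.12 (cv2) and the standard library are available. Lean on these libraries where they do the work, as an engineer would, in place of code of your own. Each camera call takes 0.05 s, during which the arm holds its last target. There are 200 camera calls.

## Working session

There is one attempt and no reset: what is moved stays moved. The work goes in short steps, each a Python script; the robot and the scene stay as the last script left them, time stands still between calls to the robot, and variables do not carry over. Pictures are saved under pics/ and viewed, at most 14 in all, crops included, and the job is handed in when it is done.

```bash
mkdir -p pics; ls
python3 - <<'E'
from bench import robot
import cv2
for n in ("top","scene"):
    d=robot.get_image(n); cv2.imwrite(f"pics/{n}0.png",d["img"])
    print(n,{k:v for k,v in d.items() if k!="img"})
print(robot.current_t(),robot.current_eef_rot())
E
```

```text
pics
top {'fovy': 47.56636736423168, 'cx': 319.04463703991405, 'cy': 232.07033298267183, 'k1': -0.1449274940116888, 'eye': array([ 391.47951572,    3.72054593, 1247.39214733]), 'orientation': array([-2.96122387e+00, -1.97374642e-03, -1.59882375e+00])}
scene {'fovy': 48.64147367320701, 'cx': 326.65725715986844, 'cy': 244.56049266632513, 'k1': -0.01226405890568288, 'eye': array([1375.78232488, -525.15863171,  877.13032043]), 'orientation': array([-2.27342415,  0.01036636,  0.96056257])}
0.1 [-3.13998432e+00 -3.06632426e-04  4.50788967e-01]
```

View pics/top0.png

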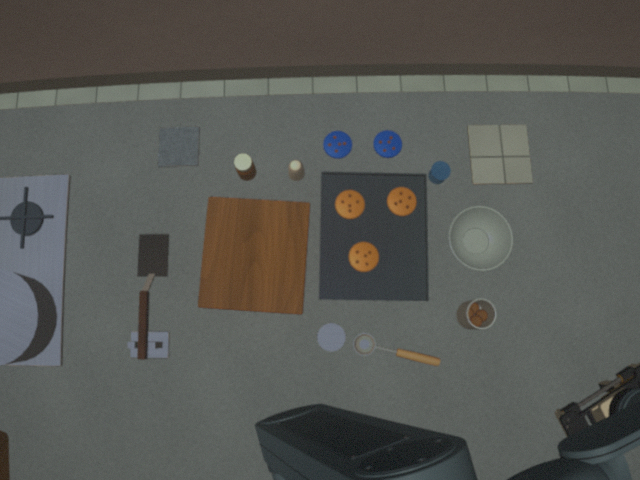

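View pics/scene0.png

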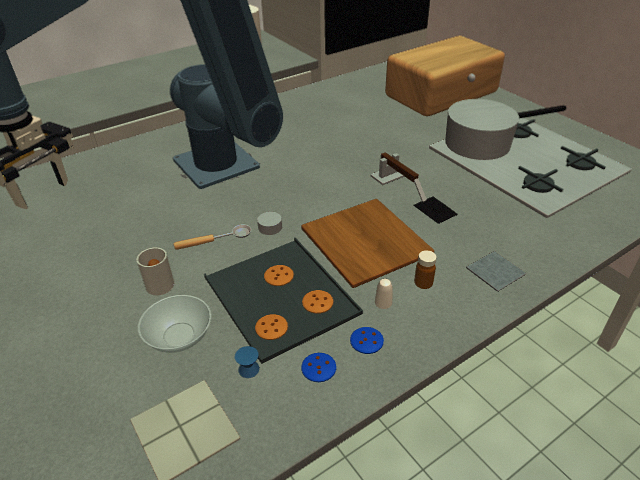

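The top view shows three orange biscuits at about (350,205), (402,201) and (364,257). The sheet spans (321–428, 173–300), and the board is centred near (254,255). The turner blade is at (153,255) with its handle running to (143,357). The cup is at (481,314) and the bowl at (481,238). The timer and spoon lie in front of the sheet, and the blue look-alikes are beyond it.

```bash
cat > h.py <<'E'
import numpy as np, cv2
from scipy.spatial.transform import Rotation as R
from bench import robot
def pix2w(d,uv,z):
    f=240/np.tan(np.radians(d["fovy"])/2)
    K=np.array([[f,0,d["cx"]],[0,f,d["cy"]],[0,0,1]])
    p=cv2.undistortPoints(np.array(uv,float).reshape(-1,1,2),K,np.array([d["k1"],0,0,0.]))[:,0]
    r=R.from_euler("xyz",d["orientation"]).apply(np.c_[p,np.ones(len(p))])
    return d["eye"]+r*((z-d["eye"][2])/r[:,2])[:,None]
def blobs(img,lo,hi,box=(0,0,640,480),amin=100):
    x0,y0,x1,y1=box
    m=cv2.inRange(cv2.cvtColor(img,cv2.COLOR_BGR2HSV),lo,hi); k=np.zeros_like(m); k[y0:y1,x0:x1]=255
    m=cv2.morphologyEx(m&k,cv2.MORPH_CLOSE,np.ones((5,5)))
    c,_=cv2.findContours(m,cv2.RETR_EXTERNAL,cv2.CHAIN_APPROX_NONE)
    return sorted([x[:,0].astype(float) for x in c if cv2.contourArea(x)>amin],key=len,reverse=True)
def rect(d,c,z):
    w=pix2w(d,c,z)[:,:2].astype(np.float32); (p,s,a)=cv2.minAreaRect(w); return np.round(p,1),np.round(s,1),round(a,2)
def circ(d,c,z):
    w=pix2w(d,c,z)[:,:2].astype(np.float32); p,s,a=cv2.fitEllipse(w); return np.round(p,1),np.round(s,1)
ORANGE=((5,120,90),(20,255,255))
def biscuits(d,z,box=(0,0,640,480)):
    return [circ(d,c,z) for c in blobs(d["img"],*ORANGE,box,amin=150)]
E
python3 - <<'E'
from h import *
t=robot.get_image("top");s=robot.get_image("scene")
hsv=cv2.cvtColor(t["img"],cv2.COLOR_BGR2HSV)
for n,(u,v) in dict(bisc=(356,250),sheet=(340,280),board=(250,260),blade=(153,250),handle=(144,320),neck=(151,282),rest=(160,338),table=(250,380),cup=(494,305),bowl=(460,220)).items(): print(n,hsv[v,u])
print("bisc top",biscuits(t,14,(315,165,435,305))); print("bisc scene",biscuits(s,14,(250,250,340,345)))
for b,bx,lo,hi in (("sheet",(312,165,436,308),(0,0,0),(179,255,62)),("board",(190,190,314,320),(3,100,30),(18,255,200)),("blade",(132,228,175,281),(0,0,0),(179,255,62)),("handle",(132,285,160,362),(0,70,20),(20,255,120))):
    for c in blobs(t["img"],lo,hi,bx): print(b,rect(t,c,dict(sheet=3,board=15,blade=3,handle=66)[b]),c.min(0),c.max(0))
E
```

```text
bisc [ 15 163 142]
sheet [120  23  67]
board [ 15 140  89]
blade [162  24  53]
handle [12 89 72]
neck [26 22 83]
rest [109  37 130]
table [ 66  13 101]
cup [ 60  12 109]
bowl [ 60  17 105]
bisc top [(array([ 557.1, -104.6]), array([67.5, 67.7])), (array([680.7, -77.5]), array([67.4, 67.8])), (array([ 684.8, -199.1]), array([67.3, 67.7]))]
bisc scene [(array([ 686.6, -198.7]), array([67.9, 68.5])), (array([682.9, -76.9]), array([68. , 68.3])), (array([ 558.8, -103.6]), array([68. , 68.5])), (array([581. ,  40.4]), array([33.4, 76.4]))]
sheet (array([ 608.2, -132.8]), array([246.3, 299. ]), 87.37) [321. 172.] [427. 300.]
board (array([569.3, 145.1]), array([237.4, 257.3]), 84.82) [198. 197.] [309. 313.]
blade (array([574.9, 384.7]), array([69.9, 94.6]), 88.83) [138. 235.] [168. 275.]
handle (array([413. , 386.4]), array([ 16.9, 145.6]), 88.5) [138. 291.] [147. 358.]
```

```bash
cat >> h.py <<'E'
def tcp(tip,yaw,tilt=0.,lever=36.):
    """TCP pose putting the blade's front edge at tip (mm), yaw rad, tilt rad (tip down +)."""
    r=R.from_euler("ZY",[yaw,tilt]); p=np.array(tip,float)+r.apply([-165,0,lever])
    return list(p),list((r*R.from_euler("x",np.pi)).as_euler("xyz"))
def lin(tip,yaw,tilt=0.,speed=150,f=None):
    p,o=tcp(tip,yaw,tilt); return robot.move_linear(p,o,speed=speed,f_stop=f)
def shot(n,name):
    d=robot.get_image(n); cv2.imwrite(f"pics/{name}.png",d["img"]); return d
E
python3 - <<'E'
from h import *
yaw=-0.02; g=(460,386.6)
robot.move_gripper(0.6)
o=[np.pi,0,yaw]
robot.move_ptp([*g,160],o); print(robot.current_qpos())
robot.move_linear([*g,36],o,speed=80,f_stop=6); print(robot.current_tcp_pos(),robot.current_contact_force())
robot.move_gripper(0); print(robot.current_gripper_width()*93,robot.current_finger_force())
robot.move_linear([*g,120],o,speed=60); print(robot.current_contact_force(),robot.current_ft_torque(),robot.current_t())
shot("top","grip")
lin((515-60,-102.5,90),0,0,200)
shot("wrist","w1");d=shot("top","grip2"); print(robot.current_t(),biscuits(d,14,(315,165,435,305)))
E
```

```text
[ 5.12205202e-01  3.91796333e-01  1.49278295e+00 -2.07464072e-04
  1.25690022e+00  2.10409146e+00]
[460.39309508 386.81985018  36.58202993] [-0.95686319  0.44821818  0.02859466]
17.464163363615253 29.992603361606598
[ 0.12429313  0.34701584 -2.21425303] [ 0.00642251  0.00108702 -0.00536685] 8.1
10.9917 [(array([ 556.9, -104.6]), array([67.3, 67.6])), (array([680.6, -77.5]), array([67.4, 67.7])), (array([ 684.8, -199. ]), array([67.1, 67.7]))]
```

View pics/grip2.png

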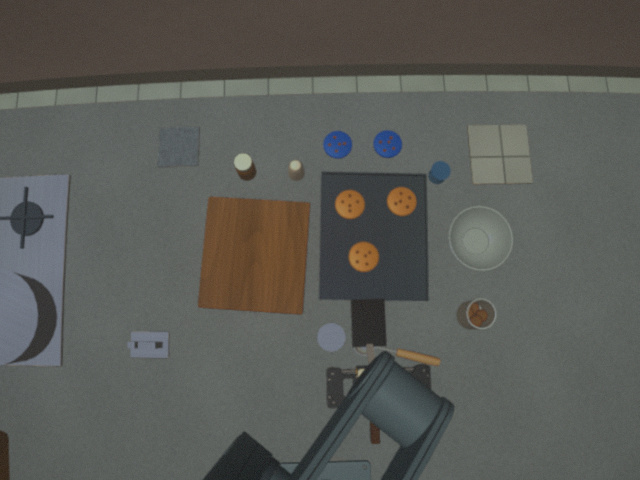

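The turner is held and the blade, pixels (352–385, 300–347), is lined up in front of the near biscuit. Next I touch down on the sheet and scoop.

```bash
cat >> h.py <<'E'
def scoop(bx,by,yaw,past=47,tilt=0.05,zlift=90,clear=46):
    u=np.array([np.cos(yaw),np.sin(yaw)]); P=lambda s,z:(*(np.array([bx,by])+s*u),z)
    lin(P(-clear,30),yaw,tilt,120)
    hit=lin(P(-clear,-1),yaw,tilt,12,f=1.2)
    p=robot.current_tcp_pos(); r=R.from_euler("ZY",[yaw,tilt]); zt=p[2]-r.apply([-165,0,36])[2]
    print("touch",hit,"tip z",round(zt,2)); zt+=0.3
    lin(P(-clear,zt),yaw,tilt,20)
    lin(P(past,zt),yaw,tilt,60); print("F",robot.current_contact_force())
    lin(P(past,zt+1),yaw,-0.02,40)
    lin(P(past,zlift),yaw,-0.03,60); print("F",robot.current_contact_force(),robot.current_t())
E
python3 - <<'E'
from h import *
scoop(557.5,-104,0)
d=shot("top","s1"); print(biscuits(d,14,(315,165,435,305)),"on blade:",biscuits(d,104,(315,205,435,305)))
E
```

```text
touch True tip z 1.78
F [ 1.13025023  0.12177277 -0.04867696]
F [-0.01033151 -0.01974566 -2.52538439] 17.7833
[(array([642.1, -97.4]), array([ 71.4, 165.5])), (array([ 684.8, -199.1]), array([67.2, 68. ]))] on blade: [(array([610.2, -94.1]), array([ 65.4, 121.4])), (array([ 645. , -183.9]), array([23.6, 62.6]))]
```

```bash
python3 -c "
import cv2;from h import *
s=shot('scene','s1s')['img'];t=cv2.imread('pics/s1.png')
cv2.imwrite('pics/s1c.png',cv2.hconcat([cv2.resize(s[150:360,150:400],(400,336)),cv2.resize(t[160:370,250:500],(400,336))]))"
```

```text
(no output)
```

View pics/s1c.png

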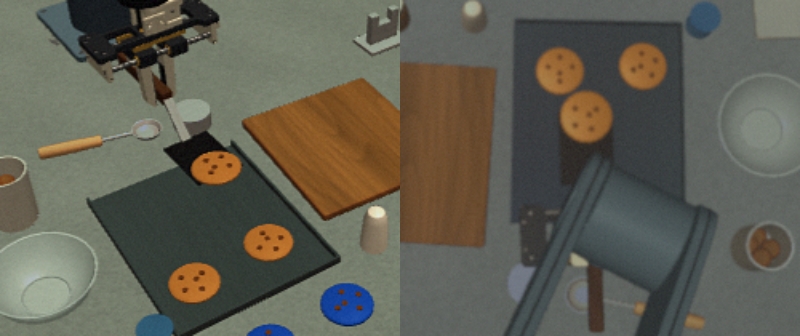

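Run:
```python
from h import *
def onb(d,tipz=90):
    p=robot.current_tcp_pos(); print("tcp",np.round(p,1)); 
    m=[c for c in blobs(d["img"],*ORANGE,(348,212,390,285))]
    print([circ(d,c,tipz+14) for c in m])
t=cv2.imread("pics/s1.png"); d=robot.get_image("top"); onb(d)
for a in (-0.08,-0.13,-0.18):
    lin((604.5,-104,90),0,a,15); d=robot.get_image("top"); print(a); onb(d,90)
```

```text
tcp [ 438.3 -103.9  120.7]
[(array([ 600.6, -101.3]), array([65.1, 87. ]))]
-0.08
tcp [ 437.3 -104.2  112.9]
[(array([ 600.4, -101.5]), array([65.5, 87.2]))]
-0.13
tcp [ 436.4 -104.1  104.5]
[(array([ 599.7, -101.4]), array([65.4, 87.9]))]
-0.18
tcp [ 435.9 -104.2   96. ]
[(array([ 599.3, -101.3]), array([65.3, 88.5]))]
```

The biscuit sits on the blade with its centre about 14 mm behind the tip. It is stable and doesn't slide when tilted back, so I carry it to the board.

```bash
cat >> h.py <<'E'
BC=np.array([569.3,145.1]); BY=np.radians(-5.18)
def bpt(x,y): return BC+R.from_euler("z",BY).as_matrix()[:2,:2]@[x,y]
def bloc(p): return np.round(R.from_euler("z",-BY).as_matrix()[:2,:2]@(np.array(p)-BC),1)
def place(x,y,back,lat=0,yaw=BY,tilt=0.17,pull=130,speed=150):
    """put a biscuit lying `back` behind the tip at board point x,y, then draw the blade out."""
    t=bpt(x+back,y-lat); u=np.array([np.cos(yaw),np.sin(yaw)])
    lin((*t,100),yaw,-0.06,150)
    lin((*t,45),yaw,-0.03,80)
    lin((*t,28),yaw,tilt,40)
    hit=lin((*t,10),yaw,tilt,10,f=1.2)
    p=robot.current_tcp_pos(); zt=p[2]-R.from_euler("ZY",[yaw,tilt]).apply([-165,0,36])[2]
    print("down",hit,"tip z",round(zt,2)); zt+=0.3
    lin((*(t-pull*u),zt+0.5),yaw,tilt,speed)
    lin((*(t-pull*u),80),yaw,0,150); print(robot.current_t(),robot.current_contact_force())
E
python3 - <<'E'
from h import *
lin((604.5,-104,100),0,-0.06,60)
place(50,-46,14)
d=shot("top","p1"); print([(bloc(p),s) for p,s in biscuits(d,26,(195,190,315,320)) if s[1]<80])
print(biscuits(d,14,(315,165,435,305)))
cv2.imwrite("pics/p1c.png",cv2.resize(d["img"][160:400,130:450],(800,600)))
E
```

```text
down True tip z 10.02
26.9 [-0.05078311 -0.67025178 -1.86536049]
[]
[(array([ 684.9, -199.1]), array([67.1, 67.7])), (array([680.5, -77.4]), array([67.3, 67.8]))]
```

View pics/p1c.png

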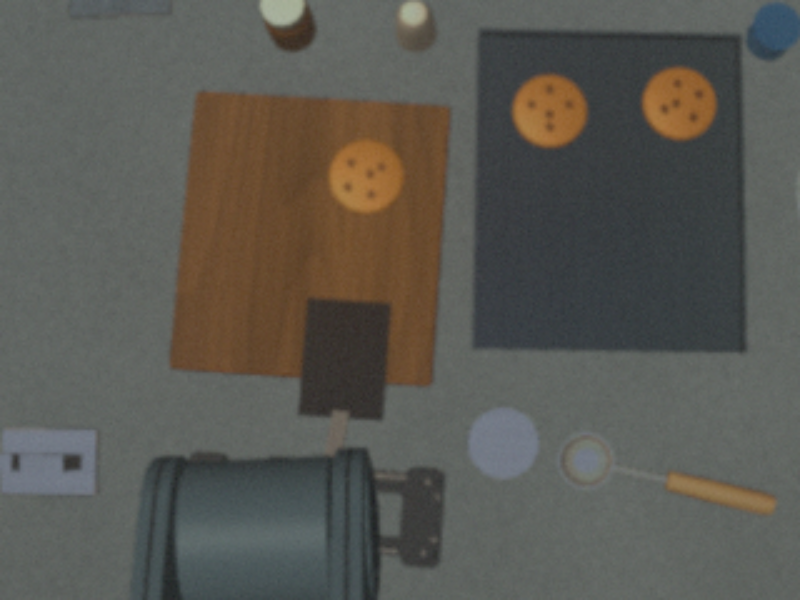

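The first biscuit lies flat on the board, crop pixel (366,176). The two on the sheet are undisturbed. The turner has slipped about 0.03 rad tip-up in the grip, so I scoop the next one with more tilt and a little downward press.

```bash
sed -i 's/zt+=0.3$/zt-=0.3/; s/lin(P(past,zt),yaw,tilt,60)/lin(P(past,zt),yaw,tilt,110)/; s/past=47,tilt=0.05/past=52,tilt=0.09/; s/lin(P(past,zt+1),yaw,-0.02,40)/lin(P(past,zt+1),yaw,0.0,40)/' h.py; sed -i 's/"tip z",round(zt,2)); zt-=0.3$/&/' h.py; grep -n "zt-=\|zt+=" h.py
sed -i '/"down"/s/zt-=0.3/zt+=0.3/' h.py
cat >> h.py <<'E'
BRIGHT=((5,120,115),(20,255,255))
def onboard(d): return [(bloc(p),s) for p,s in [circ(d,c,26) for c in blobs(d["img"],*BRIGHT,(195,190,315,320),150)]]
E
python3 - <<'E'
from h import *
print(onboard(robot.get_image("top")))
lin((560,-77.2,100),0,0,150)
scoop(681.8,-77.2,0)
d=shot("top","s2"); print(onboard(d),biscuits(d,14,(380,165,435,305)),"blade:",biscuits(d,104,(330,165,380,305)))
s=shot("scene","s2s")["img"];t=d["img"]
cv2.imwrite('pics/s2c.png',cv2.hconcat([cv2.resize(s[150:360,150:400],(400,336)),cv2.resize(t[160:370,250:500],(400,336))]))
E
```

```text
36:    print("touch",hit,"tip z",round(zt,2)); zt-=0.3
52:    print("down",hit,"tip z",round(zt,2)); zt-=0.3
[(array([ 46.3, -43. ]), array([ 63.9, 181.5]))]
touch False tip z -0.96
F [-0.05918156 -0.51458412 -1.80149959]
F [-0.57704815 -0.11901032 -2.18857882] 35.6
[(array([ 29.5, -42.1]), array([ 62.1, 248. ]))] [] blade: [(array([730.2, -78.7]), array([35.5, 68.5]))]
```

View pics/s2c.png

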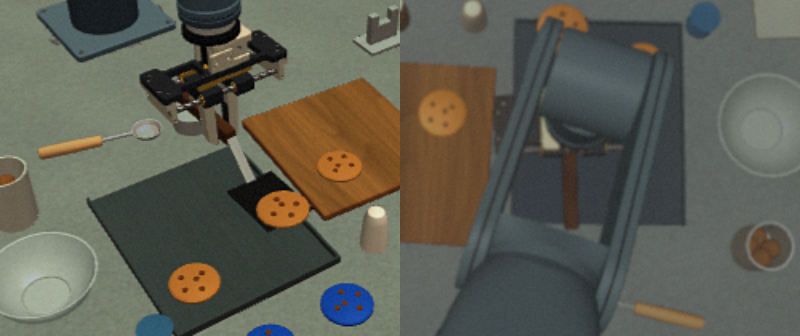

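Biscuit two is on the blade, its front edge overhanging the tip. Next I place it on the left half of the board.

```bash
sed -i 's/hit=lin((\*t,10),yaw,tilt,10,f=1.2)/hit=lin((*t,-4),yaw,tilt,10,f=1.2)/' h.py
python3 - <<'E'
from h import *
print(bloc(pix2w(robot.get_image("top"),[(276.4,230.4)],26)[0,:2]))
lin((700,-77.2,100),0,-0.03,100)
place(48,50,20,tilt=0.21)
d=shot("top","p2"); cv2.imwrite("pics/p2c.png",cv2.resize(d["img"][160:400,130:450],(800,600)))
print(biscuits(d,14,(315,165,435,305)))
E
```

```text
[ 55.9 -48. ]
down True tip z 7.62
43.1833 [-0.03556583 -0.3275581  -1.21354219]
[(array([ 684.8, -199.1]), array([67.2, 67.9]))]
```

View pics/p2c.png

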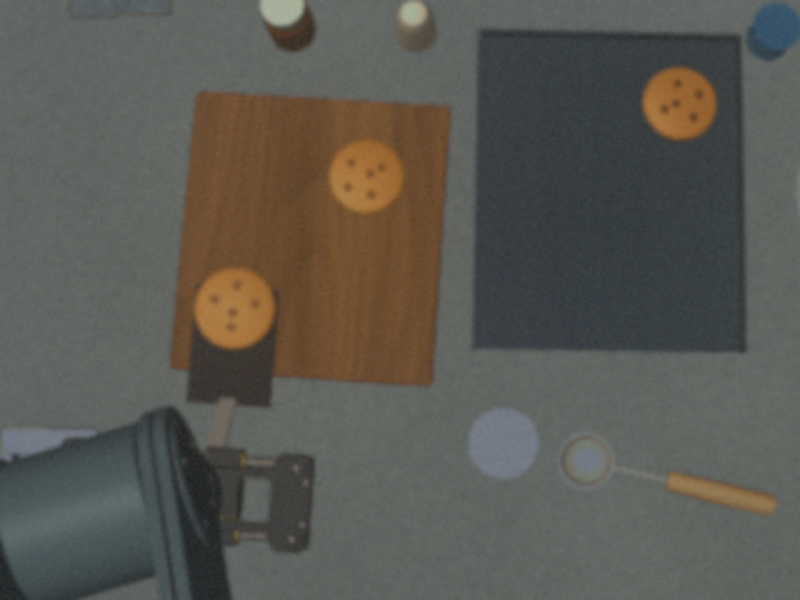

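The biscuit rode back with the blade, now about 13 mm behind the tip. I retry with more tilt and a quicker withdrawal.

Run:
```python
from h import *
place(45,50,13,tilt=0.30,speed=350)
d=shot("top","p3"); cv2.imwrite("pics/p3c.png",cv2.resize(d["img"][160:400,130:450],(800,600)))
print(biscuits(d,14,(315,165,435,305)))
```

```text
down True tip z 8.05
48.9417 [ 1.02911561  0.58715093 -1.57152676]
[(array([ 684.9, -199.1]), array([67.2, 67.3]))]
```

View pics/p3c.png

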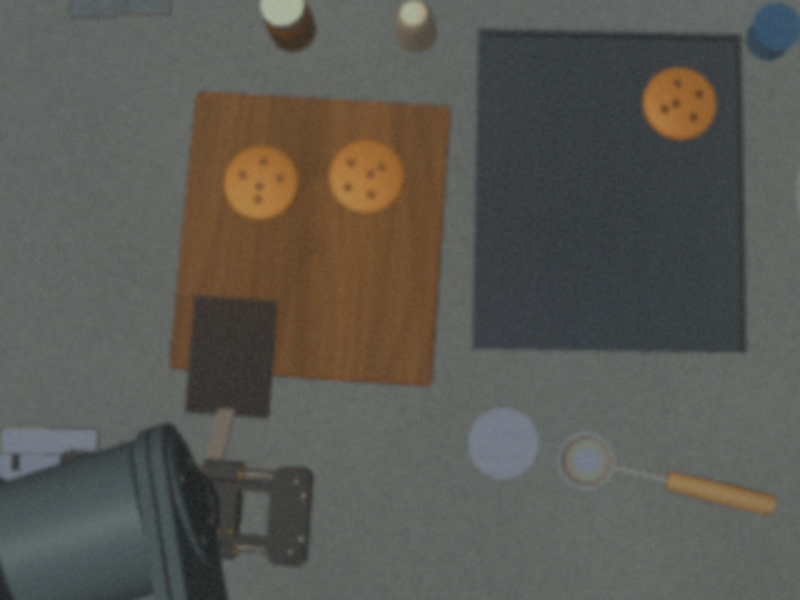

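```bash
sed -i 's/lin(P(-clear,-1),/lin(P(-clear,-9),/' h.py
python3 - <<'E'
from h import *
lin((560,-199,100),0,0,200)
scoop(685.8,-199,0,past=48,tilt=0.11)
lin((690,-199,100),0,-0.03,80)
s=shot("scene","s3s")["img"]; d=shot("top","s3");t=d["img"]
print(biscuits(d,14,(315,165,435,305)),onboard(d))
cv2.imwrite('pics/s3c.png',cv2.hconcat([cv2.resize(s[150:360,150:400],(400,336)),cv2.resize(t[160:370,250:500],(400,336))]))
E
```

```text
touch True tip z -6.02
F [ 0.24975497 -0.4536504  -0.85122107]
F [ 1.1934893  -0.26433407 -2.29275227] 58.3083
[(array([ 697.5, -219.5]), array([75. , 76.5]))] [(array([  7.4, -45.2]), array([ 81.3, 259.8])), (array([43.2, 67.7]), array([ 85.6, 169.5]))]
```

View pics/s3c.png

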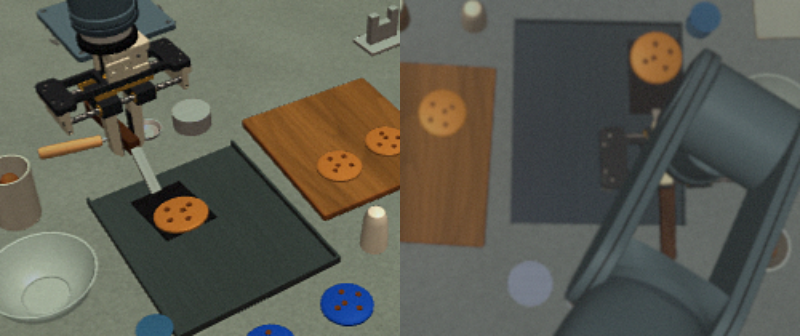

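Run:
```python
from h import *
place(-42,2,18,tilt=0.32,speed=350)
d=shot("top","p4"); cv2.imwrite("pics/p4c.png",cv2.resize(d["img"][160:400,130:450],(800,600)))
```

```text
down True tip z -1.89
67.4417 [ 0.587324   -0.15950617 -1.15920337]
```

View pics/p4c.png

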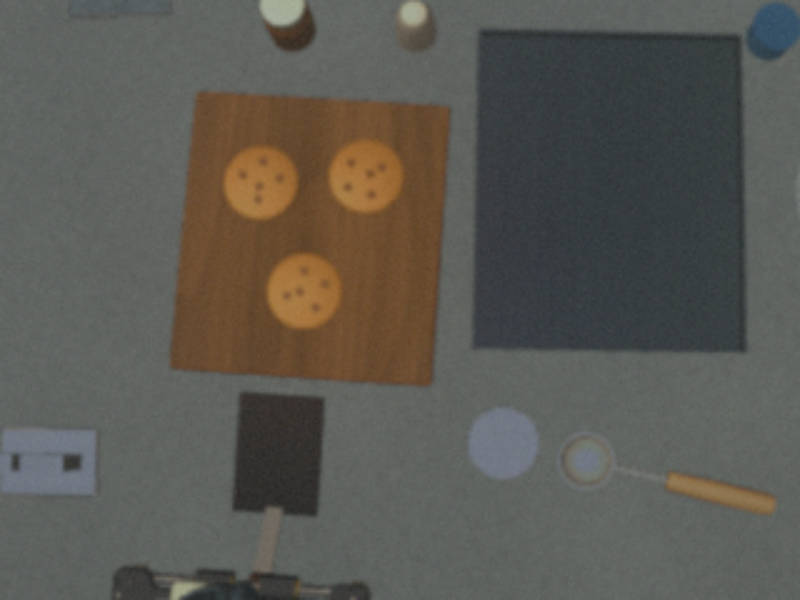

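All three biscuits lie flat and apart on the board, at crop pixels (261,182), (366,176) and (304,291). Next the turner goes back in its rest, with 0.10 rad of tilt to compensate for the slip.

Run:
```python
from h import *
yaw=-0.02; sl=0.10; r=R.from_euler("ZY",[yaw,sl]); o=list((r*R.from_euler("x",np.pi)).as_euler("xyz"))
T=lambda z:list(np.array([460.3,386.8,z])+r.apply([0,0,-19]))
p=robot.current_tcp_pos(); robot.move_linear([p[0],p[1],140],speed=150)
robot.move_linear(T(150),o,speed=150); robot.move_linear(T(72),o,speed=80)
print(robot.move_linear(T(55.3),o,speed=15,f_stop=4),robot.current_tcp_pos()-np.array(T(55)),robot.current_contact_force())
d=shot("scene","r1"); cv2.imwrite("pics/r1c.png",cv2.resize(d["img"][120:270,340:540],(800,600)))
```

```text
False [-0.05750647 -0.00801598  0.49963677] [-1.99788379 -0.35274778  0.76190295]
```

View pics/r1c.png

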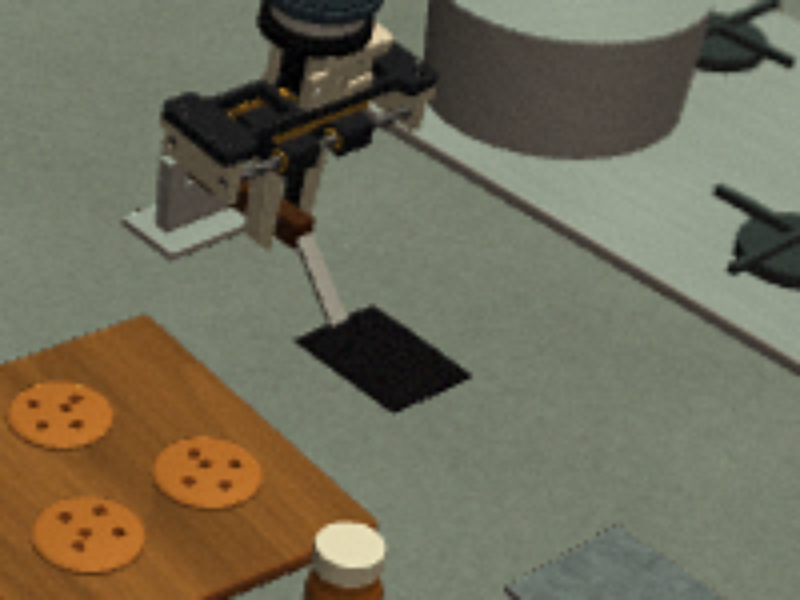

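The turner sits level with its handle in the rest. I release it, then locate the cup and bowl and check the pour kinematics.

```bash
cat >> h.py <<'E'
def tool(el,az,roll):
    """tool approaching at el below the horizontal, heading az, fingers level at roll 0."""
    a=np.array([np.cos(el)*np.cos(az),np.cos(el)*np.sin(az),-np.sin(el)]); y=np.array([-np.sin(az),np.cos(az),0])
    return R.from_matrix(np.c_[np.cross(y,a),y,a])*R.from_euler("z",roll)
def gpose(g,rot): return list(np.array(g)+rot.apply([0,0,19])),list(rot.as_euler("xyz"))
E
python3 - <<'E'
from h import *
robot.move_gripper(0.45); p=robot.current_tcp_pos(); robot.move_linear([p[0],p[1],150],speed=120)
robot.move_ptp([420,0,300],[np.pi,0,0])
t=shot("top","c0"); s=shot("scene","c0s")
for b in blobs(t["img"],(0,0,30),(179,28,255),(0,0,1,1)): pass
g=cv2.GaussianBlur(t["img"],(3,3),0)
def grab(box,z,thr):
    x0,y0,x1,y1=box; v=cv2.cvtColor(g,cv2.COLOR_BGR2GRAY)[y0:y1,x0:x1]
    m=cv2.morphologyEx((v>thr).astype(np.uint8)*255,cv2.MORPH_CLOSE,np.ones((3,3)))
    c=max(cv2.findContours(m,cv2.RETR_EXTERNAL,cv2.CHAIN_APPROX_NONE)[0],key=cv2.contourArea)[:,0]+[x0,y0]
    return circ(t,c,z)
for thr in (112,120,130): print(thr,"cup",grab((455,290,505,340),90,thr),"bowl",grab((440,198,522,278),50,thr))
print(robot.current_t())
bl=blobs(t["img"],(0,0,0),(179,255,62),(132,228,175,281)); print("blade",[rect(t,c,3) for c in bl]); hd=blobs(t["img"],(0,70,20),(20,255,120),(132,285,160,362)); print([rect(t,c,66) for c in hd])
cv2.imwrite('pics/c0c.png',cv2.hconcat([cv2.resize(s["img"][230:370,120:260],(400,400)),cv2.resize(t["img"][210:350,420:560],(400,400))]))
C=np.array([430,-385])
for az in (-1.2,-.75,-.3,0):
  for el in (0,0.3,.6):
    out=[]
    for z,roll in ((60,0),(180,0),(180,1.57),(180,2.2),(180,-1.57),(180,-2.2)):
        q=robot.inverse_kinematics(*gpose([*C,z],tool(el,az,roll))); out.append(None if q is None else round(q[5],1))
    print(az,el,out)
E
```

```text
112 cup (array([ 416.2, -341.2]), array([64. , 64.6])) bowl (array([ 587.1, -370. ]), array([147.2, 147.9]))Traceback (most recent call last):
  File "<stdin>", line 12, in <module>
  File "<stdin>", line 11, in grab
  File "h.py", line 19, in circ
    w=pix2w(d,c,z)[:,:2].astype(np.float32); p,s,a=cv2.fitEllipse(w); return np.round(p,1),np.round(s,1)
                                                   ~~~~~~~~~~~~~~^^^
cv2.error: OpenCV(4.12.0) /io/opencv/modules/imgproc/src/shapedescr.cpp:361: error: (-201:Incorrect size of input array) There should be at least 5 points to fit the ellipse in function 'fitEllipseNoDirect'
```

Run:
```python
from h import *
t=robot.get_image("top")
print("blade",[rect(t,c,3) for c in blobs(t["img"],(0,0,0),(179,255,62),(132,228,175,281))],[rect(t,c,66) for c in blobs(t["img"],(0,70,20),(20,255,120),(132,285,160,362))])
C=np.array([416.5,-341.2])
for az in (-1.4,-1.0,-.7,-.4,0,.4):
  for el in (0,0.3,.6):
    out=[]
    for P,z,roll in ((C,60,0),(C,200,0),((540,-330),200,1.57),((540,-330),200,2.2),((540,-330),200,-1.57),((540,-330),200,-2.2)):
        q=robot.inverse_kinematics(*gpose([*P,z],tool(el,az,roll))); out.append(None if q is None else np.round(q,1).tolist()[3:])
    print(az,el,*out)
```

```text
blade [(array([576.1, 384. ]), array([69.6, 96.9]), 88.83)] [(array([413.1, 385.8]), array([ 17.2, 145.5]), 88.46)]
-1.4 0 [4.2, 1.7, 1.7] [4.2, 1.5, 1.5] None None None None
-1.4 0.3 [4.2, 1.3, 1.5] None None None None None
-1.4 0.6 [4.3, 0.8, 1.2] None None None None None
-1.0 0 [3.5, 2.2, 1.8] None [3.7, 1.5, 3.1] [3.7, 1.5, -2.6] [3.7, 1.5, -0.1] [3.7, 1.5, -0.7]
-1.0 0.3 [3.4, 1.6, 1.7] [3.5, 1.0, 1.5] [3.8, 0.9, 2.8] [3.8, 0.9, -2.8] [3.8, 0.9, -0.3] [3.8, 0.9, -0.9]
-1.0 0.6 [3.4, 0.8, 1.5] [3.8, 0.3, 1.0] None None None None
-0.7 0 None None None [3.1, 1.6, -2.5] [3.1, 1.6, -0.0] [3.1, 1.6, -0.6]
-0.7 0.3 None None None [3.1, 0.9, -2.5] [3.1, 0.9, 0.0] [3.1, 0.9, -0.6]
-0.7 0.6 [2.7, 0.9, 1.6] [2.1, 0.4, 2.3] [3.0, 0.2, -3.0] [3.0, 0.2, -2.4] [3.0, 0.2, 0.1] [3.0, 0.2, -0.5]
-0.4 0 [1.8, 1.8, 0.9] None [2.4, 1.6, 3.1] [2.4, 1.6, -2.5] [2.4, 1.6, -0.0] [2.4, 1.6, -0.7]
-0.4 0.3 None [1.9, 1.2, 1.8] [2.3, 1.0, -2.9] [2.3, 1.0, -2.2] [2.3, 1.0, 0.3] [2.3, 1.0, -0.4]
-0.4 0.6 [2.1, 0.9, 1.7] [1.5, 0.8, 2.5] [1.8, 0.5, -2.2] [1.8, 0.5, -1.6] [1.8, 0.5, 0.9] [1.8, 0.5, 0.3]
0 0 [1.4, 1.5, 1.4] [1.4, 1.6, 1.7] [1.8, 1.5, -3.0] [1.8, 1.5, -2.3] [1.8, 1.5, 0.2] [1.8, 1.5, -0.4]
0 0.3 [1.5, 1.3, 1.6] [1.4, 1.3, 2.0] [1.7, 1.2, -2.6] [1.7, 1.2, -2.0] [1.7, 1.2, 0.5] [1.7, 1.2, -0.1]
0 0.6 [1.4, 1.0, 1.9] [1.2, 1.1, 2.4] [1.3, 0.9, -2.1] [1.3, 0.9, -1.5] [1.3, 0.9, 1.0] [1.3, 0.9, 0.4]
0.4 0 [1.1, 1.6, 1.7] [1.2, 1.7, 1.9] [1.4, 1.6, -2.7] [1.4, 1.6, -2.1] [1.4, 1.6, 0.5] [1.4, 1.6, -0.2]
0.4 0.3 [1.1, 1.4, 1.9] [1.1, 1.5, 2.1] [1.3, 1.4, -2.5] [1.3, 1.4, -1.8] [1.3, 1.4, 0.7] [1.3, 1.4, 0.0]
0.4 0.6 [1.0, 1.2, 2.1] [0.9, 1.4, 2.4] [1.1, 1.2, -2.2] [1.1, 1.2, -1.6] [1.1, 1.2, 1.0] [1.1, 1.2, 0.3]<sys>:0: UserWarning: Gimbal lock detected. Setting third angle to zero since it is not possible to uniquely determine all angles.
```

The cup is at (416,−341) and the bowl at (587,−370), and their fitted diameters match the given sizes. The turner is back within about 1 mm of where it lay. I grasp the cup from the side.

Run:
```python
from h import *
C=(416.5,-341.2); el=0.25; az=0.0; r=tool(el,az,0); a=r.apply([0,0,1])
G=np.array([*C,62.])
robot.move_gripper(1.0)
robot.move_ptp(*gpose(G-a*115+[0,0,130],r)); print(np.round(robot.current_qpos(),2))
robot.move_linear(*gpose(G-a*115,r),speed=120)
print(robot.move_linear(*gpose(G,r),speed=60,f_stop=4),robot.current_contact_force())
shot("scene","g1")
robot.move_gripper(0); print(robot.current_gripper_width()*93,robot.current_finger_force())
f0=robot.current_contact_force()
robot.move_linear(*gpose(G+[0,0,40],r),speed=50); print(robot.current_contact_force()-f0)
robot.move_linear(*gpose(G+[0,0,140],r),speed=100)
d=shot("scene","g2"); print(robot.current_t(),np.round(robot.current_qpos(),2))
cv2.imwrite("pics/g2c.png",cv2.resize(d["img"][100:370,50:350],(600,540)))
for g in ([500,-400,200],[590,-415,200],[590,-415,140]):
  for ro in (0,-1.2,-2.0,-2.6):
    q=robot.inverse_kinematics(*gpose(g,tool(el,az,ro))); print(g,ro,None if q is None else np.round(q,2))
```

```text
[-1.99  0.38  2.32  1.09  1.51  1.97]
False [ 0.37519097 -0.44250963 -0.23875553]
65.59201484520345 29.999733483418822
[ 0.39095836  0.4936104  -1.30987469]
84.6167 [-1.66  0.44  2.32  1.39  1.37  1.96]
[500, -400, 200] 0 [-1.44  0.51  2.12  1.56  1.29  2.1 ]
[500, -400, 200] -1.2 [-1.44  0.51  2.12  1.56  1.29  0.9 ]
[500, -400, 200] -2.0 [-1.44  0.51  2.12  1.56  1.29  0.1 ]
[500, -400, 200] -2.6 [-1.44  0.51  2.12  1.56  1.29 -0.5 ]
[590, -415, 200] 0 [-1.25  0.56  1.99  1.69  1.19  2.18]
[590, -415, 200] -1.2 [-1.25  0.56  1.99  1.69  1.19  0.98]
[590, -415, 200] -2.0 [-1.25  0.56  1.99  1.69  1.19  0.18]
[590, -415, 200] -2.6 [-1.25  0.56  1.99  1.69  1.19 -0.42]
[590, -415, 140] 0 [-1.25  0.69  2.    1.75  1.21  2.04]
[590, -415, 140] -1.2 [-1.25  0.69  2.    1.75  1.21  0.84]
[590, -415, 140] -2.0 [-1.25  0.69  2.    1.75  1.21  0.04]
[590, -415, 140] -2.6 [-1.25  0.69  2.    1.75  1.21 -0.56]
```

View pics/g2c.png

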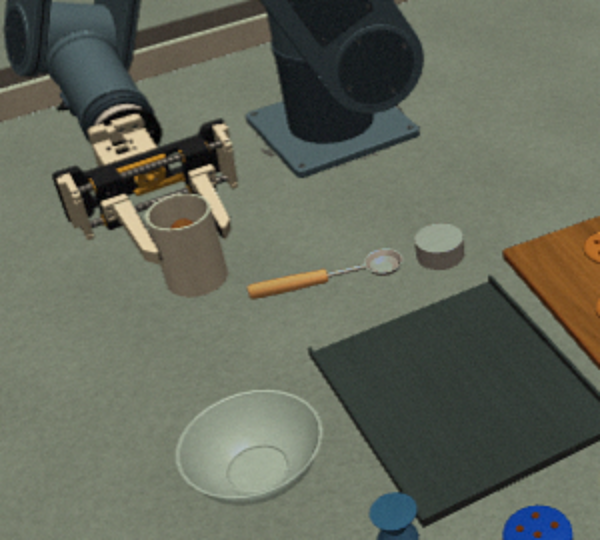

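The cup is held with the walnuts inside, and the area around the bowl is clear. I move over the bowl and pour in small roll steps.

Run:
```python
from h import *
el=0.25; G=lambda x,y,z,ro:gpose([x,y,z],tool(el,0,ro))
robot.move_linear(*G(598,-415,200,0),speed=120)
robot.move_linear(*G(598,-415,142,-0.8),speed=40)
q=np.array(robot.current_qpos())
for i in range(18):
    q[5]-=0.1; robot.move_j(list(q))
print(np.round(robot.current_qpos(),2),robot.current_contact_force(),robot.current_t())
robot.sleep(0.5)
d=shot("scene","pour"); cv2.imwrite("pics/pourc.png",cv2.resize(d["img"][150:420,50:350],(600,540)))
```

```text
[-1.24  0.69  1.99  1.76  1.2  -0.55] [ 0.38566654 -0.56509236 -1.25446765] 92.5
```

View pics/pourc.png

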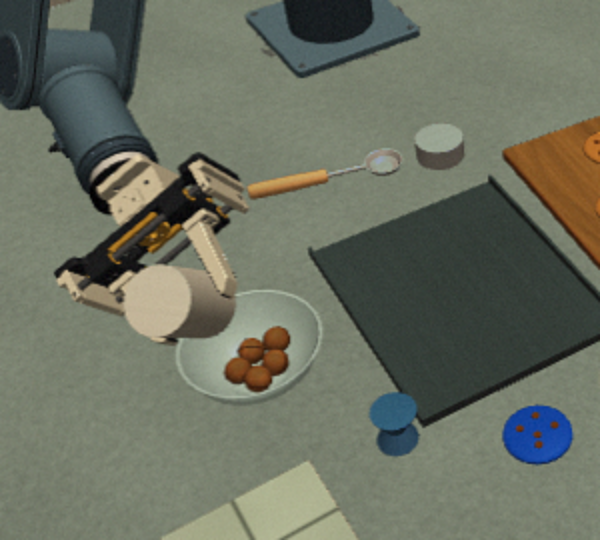

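All five walnuts are in the bowl. I stand the cup back where it was.

Run:
```python
from h import *
el=0.25; r=tool(el,0,0); a=r.apply([0,0,1]); G=np.array([416.5,-341.2,62.])
robot.move_linear(*gpose([598,-415,160],tool(el,0,-2.0)),speed=30)
robot.move_linear(*gpose([598,-415,200],r),speed=40)
robot.move_linear(*gpose(G+[0,0,138],r),speed=120); robot.move_linear(*gpose(G+[0,0,20],r),speed=80)
print(robot.move_linear(*gpose(G+[0,0,-1],r),speed=12,f_stop=3),robot.current_tcp_pos()-np.array(gpose(G,r)[0]))
robot.move_gripper(1.0); robot.sleep(0.3)
robot.move_linear(*gpose(G-a*115,r),speed=60); robot.move_linear(*gpose(G-a*115+[0,0,120],r),speed=120)
d=shot("scene","end"); t=shot("top","endt"); print(robot.current_t())
cv2.imwrite("pics/endc.png",cv2.hconcat([cv2.resize(d["img"][130:400,110:470],(400,300)),cv2.resize(t["img"][110:380,120:480][:, :],(400,300))]))
cv2.imwrite("pics/endc.png",cv2.vconcat([cv2.imread("pics/endc.png"),cv2.resize(t["img"][180:360,320:560],(800,300))]))
```

```text
True [ 0.05463269 -0.04442583  0.03497841]
105.1917
```

View pics/endc.png

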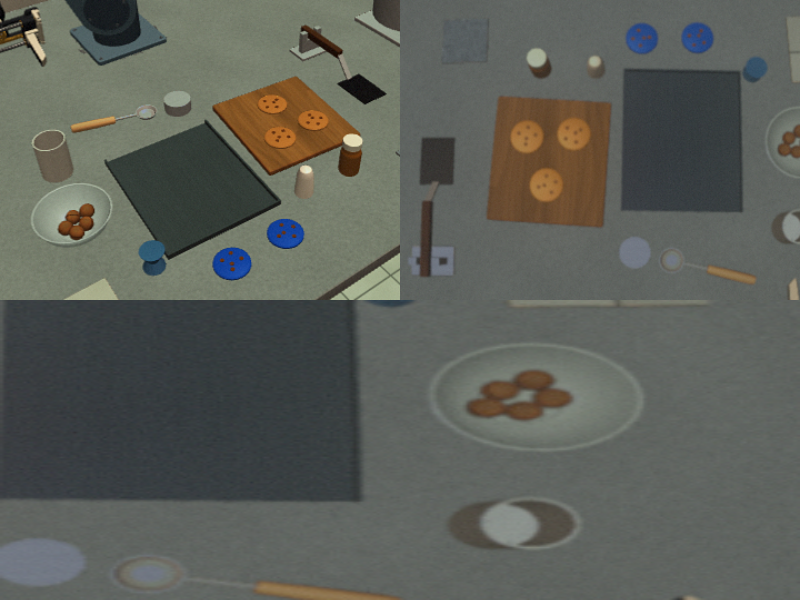

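Everything is in place. The three biscuits lie flat on the board, the five nuts are in the bowl and the empty cup stands upright. The turner is in its rest and the bystanders have not moved.

```bash
python3 -c "
from bench import robot
print(robot.hand_in())"
```

```text
the job is handed in; nothing more can be done
None
```

I handed the job in at about 105 s of the 208 s allowed. The last pictures show the three biscuits flat on the board, all five walnuts in the bowl, the cup upright on the worktop and the turner back in its rest. The hand-in call returned no verdict.

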